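# Reset the tripped battery tester with its key and put the key away

### The arm

A 6-joint arm with a two-finger parallel gripper is mounted at the origin on the work surface. World frame = base frame: x ahead of the robot, y to its left, z up, the work surface at z = 0. Lengths are in m, angles in degrees, forces in N, time in s.
With the tool pointing down it reaches from about 0.4 to 0.825 m from the base axis. Payload 7 kg.
Tool frame: the origin (TCP) lies at the very end of the fingers, on their centre line; the grasp point (between the pads) lies 19 mm behind it (r.hold_point_z is the distance from the TCP to the grasp point, in m); z points along the fingers, y is the line along which they close (so a half turn about z gives the same grasp; the last joint's range is limited). The gripper opens to 88 mm and grips with 3 to 60 N. Pads are 19 mm wide; open, the fingers measure 130 mm over their backs; the gripper's body (78 mm by 193 mm) begins 47 mm behind the grasp point.
Start: joints at [-56.03, 20.546, 0.682, 0, -70.136, -16.507], TCP at [0.203, -0.644, 0.227] pointing down, gripper open.
Joint ranges: [-176.03, 176.03], [-82.01, 121.73], [-58.28, 71.71], [-173.87, 95.51], [-174.79, -0.11], [-173.66, 173.66]. Speed limits (degrees/s): [136.94, 136.94, 172.46, 180, 180, 180].

### API

Orientations are given as [roll, pitch, yaw] about the fixed x, y, z axes, in that order (R = Rz(yaw) Ry(pitch) Rx(roll)).
In Python, from plant import telemetry, vision, workorder, r gives the robot as it stands.
- The arm moves only by the tool move_arm, never from a script. Its argument "plan" is a list of rows, each a list of 7 numbers: the opening, from -1 (shut) to 1 (fully open), so that 0 is half open, then the shift along the world's x, y, z in m, then the turn, a rotation vector about the world's x, y, z in degrees. In form: [[fingers, dx, dy, dz, ax, ay, az], ...]. A call has 1 to 20 rows; each row shifts and turns the commanded pose from where the row before left it; what a row does not reach is not made up. A row lasts 1/8 s, in which the tool goes at most 62.5 mm and 10.7 degrees, less where a joint would pass 70% of its speed; a pose out of reach is approached as far as the arm can. A call is refused whole if a number of a shift passes 0.0625 or a number of a turn 10.7, either way. A call with a gripper value outside its range is refused whole. The fingers move at their own pace and stop on an object; "force" is the grip in N (left out, the last holds). Time passes only in rows, so rows that do not move let the fingers close. It gives the time, the measured TCP pose, the force, the opening and the grip force at its end, in the units of the state.
- telemetry.get_state(): the state, without advancing time (a new reading comes with each control period).
- vision.capture(name): name is "side" or "top" or "wrist"; returns a dict with "img" (384x512x3 uint8, red, green, blue), "depth" (384x512 float32, m along the optical axis (not along the pixel's ray), 0 where there is no reading), "intrinsics" (3x3 intrinsics, pixels), "D" ([k1, k2, p1, p2, k3] as OpenCV has them; the pictures are not rectified), "R" (3x3) and "t" (3): a world point X has camera coordinates R X + t. Camera axes: x right, y down, z forward; pixel columns grow to the right and rows downward; lengths in m; the calibration is good to about 2 mm. A picture is of the moment at which its call begins.
- workorder.close_job(): hands the job in; it is judged then, once.
The state is a dict: "time_s": time; "joints": joint angles; "qd": joint speeds; "joint_torque": joint torques, N m; "tcp_pos": TCP position; "eef_rot": TCP orientation; "contact_force": force on the tool from outside, world axes, zero at the start; "moment": the same for the moment, N m; "gripper_width": finger opening in m; "gripper_force": force on a finger pad.
Only numpy, scipy, OpenCV 4.12 (cv2) and the standard library are available. Lean on these libraries where they do the work, as an engineer would, in place of code of your own. Each camera call takes 0.05 s, during which the arm holds its last target. There are 200 camera calls.

### The job

The battery tester has tripped: turn the orange key in its lock clockwise all the way to the stop, so that the little window changes from red to green. Then turn the key back to where it was, the only position where it comes out, pull it straight up out of the lock and put it down in the shallow blue tray. Leave the other things on the bench as they are.

Things in the scene. Friction and masses are not known exactly. Their poses are not given: they have to be found in the camera images.
- key_bow (a point): centre of the key's orange bow: a plate 30 mm wide (key's x axis), 9 thick (y), 30 tall (z, up). Below it a steel shank 7 mm thick, 20 long, then a T-shaped bit 20 wide (x), 5.4 thick (y), 8 tall; its foot is 41 mm below this point. Loose, about 40 g. At the start it stands upright in the tester's lock, at home, 10 mm of shank showing; it rattles some 0.1 rad and 1 mm.
- lock_face (a point): centre of the keyhole, on top of the tester's steel lock plate (50 x 50 mm, 6 proud), 86 mm above the bench. Axes as the tester's; z is the lock's axis; at home the bow's width lies along x. With the key in, its bow's centre is 25 mm above, its foot 16 mm below this point. It comes out upward (16 mm), within about 0.1 rad of home; elsewhere its bit is caught under the plate.
- plug (a joint): angle of the lock's brass plug, rad: 0 at home (a stop), growing as the key is turned clockwise seen from above, up to the stop at 1.35 rad. It stays where it is left; turning takes about 0.05 to 0.1 N m. The key may lead or lag the plug by up to 0.08 rad. About 1.4 rad of hand turn reaches the stop.
- flag (a joint): travel of the indicator flag, m: 0 to 0.004 at the start (window red). The plug pushes it during the last half of the clockwise turn, to about 0.03 at the stop (window green); it stays there when the key is turned back. Above 0.018 the tester is reset. It is behind a clear cover: only the key moves it.
- console: the battery tester, a fixed grey box with white panel, 160 (x) x 220 (y) x 80 mm tall; origin at the centre of its underside, z up. On its panel are the lock, the window (frame 9 mm high), a dark screen and two 10 mm terminals; nothing on it but the key rises above 90 mm over the bench.
- window (a point): centre of the clear indicator window, 24 x 22 mm, on the tester's top: 70 mm from the lock's axis towards the tester's +y and 6 mm towards its +x
- tray: the shallow blue tray, open at the top, outer size 150 (x) x 130 (y) x 34 mm tall, walls 4 mm, floor 4 mm; origin at the centre of its underside, z up. Loose, 0.45 kg, on the bench.
- pack: black battery pack lying on the bench, 85 x 300 x 76 mm tall; leave it alone
- yellow_bin: empty yellow parts bin, 110 x 130 x 60 mm tall; leave it alone
- spool: solder spool standing on the bench, 52 mm in diameter, 44 mm tall; leave it alone
Things that resemble listed ones, but are neither listed nor needed, are in the scene too. Of the things shaped like the part that bears key_bow, the orange one is meant.

How it is judged (in metres and radians):
On the way, in this order (a step that is already met when the one before it is completed fails the run):
1. the key, in the lock, is turned clockwise until the window is green (flag beyond 18 mm) (value of joint flag above 0.018 m and value of joint plug above 1 rad and distance between key_bow and lock_face below 0.033 m), for 0.1 s.
2. the key is turned back to home (plug within 0.25 rad) while still in the lock (value of joint plug below 0.25 rad and distance between key_bow and lock_face below 0.036 m), for 0.1 s.
At the end, for the whole second after the job is handed in: The flag is beyond 18 mm (window green), the plug is back within 0.25 rad of home, and the key rests still inside the blue tray, lying or standing (bow centre within the walls and less than 55 mm above the tray's underside), the tray flat on the bench (value of joint flag above 0.018 m and value of joint plug below 0.25 rad and x of key_bow in the frame of tray between -0.075 and 0.075 m and y of key_bow in the frame of tray between -0.065 and 0.065 m and z of key_bow in the frame of tray below 0.055 m and angle between tray's own z axis and vertical below 0.1 rad and linear speed of key below 0.02 m/s); the robot touches nothing.
It fails at once if the key is forced out of the lock away from its home position (value of joint plug above 0.35 rad and distance between key_bow and lock_face above 0.037 m).
It fails at once if the pack, bin or spool is shifted by more than 30 mm (distance of any of pack, yellow_bin, spool from where it was at the start of the episode above 0.03 m).
It fails at once if the tray is pushed more than 50 mm (distance of tray from where it was at the start of the episode above 0.05 m).
It also fails if it takes over 51 s, if anything falls off the work surface, if the arm or the gripper's body presses on something with over 40 N, if the wrist force passes 120 N, or if a joint passes its speed limit or range.

## Working session

There is one attempt and no reset: what is moved stays moved. The work goes in short steps, Python scripts to look and compute and a tool call to move; the robot and the scene stay as the last step left them, time stands still between calls to the robot, and variables do not carry over. Pictures are saved under pics/ and viewed, at most 10 in all, crops included, and the job is handed in when it is done.

Besides the shell and the picture viewer there is one more tool, called after "Request:" as name(argument=value, ...), one argument or row to a line, values as JSON. move_arm: Moves the arm, as the interface text tells. Its arguments: {"type":"object","properties":{"plan":{"type":"array"},"force":{"type":"number"}},"required":["plan"]}

```bash
mkdir -p pics; cat > h.py <<'E'
import numpy as np, cv2
from plant import telemetry, vision, workorder, r
def ray(c,uv):
    p=cv2.undistortPoints(np.array(uv,float).reshape(-1,1,2),np.array(c["intrinsics"]),np.array(c["D"]))[:,0]
    d=np.c_[p,np.ones(len(p))]@np.array(c["R"]); o=-np.array(c["R"]).T@np.array(c["t"])
    return o,d
def onz(c,uv,z):
    o,d=ray(c,uv); return o+d*((z-o[2])/d[:,2])[:,None]
def dep(c,uv):
    o,d=ray(c,uv); uv=np.array(uv,int).reshape(-1,2); return o+d*c["depth"][uv[:,1],uv[:,0]][:,None]
def save(c,n): cv2.imwrite("pics/"+n,c["img"][:,:,::-1])
E
python3 - <<'E'
from h import *
a=vision.capture("top");b=vision.capture("side")
im=np.hstack([a["img"],b["img"]]); 
cv2.imwrite("pics/a.png",cv2.resize(a["img"],(800,600))[:,:,::-1]);cv2.imwrite("pics/b.png",cv2.resize(b["img"],(800,600))[:,:,::-1])
print(telemetry.get_state()["time_s"])
E
```

```text
0.1
```

View pics/a.png

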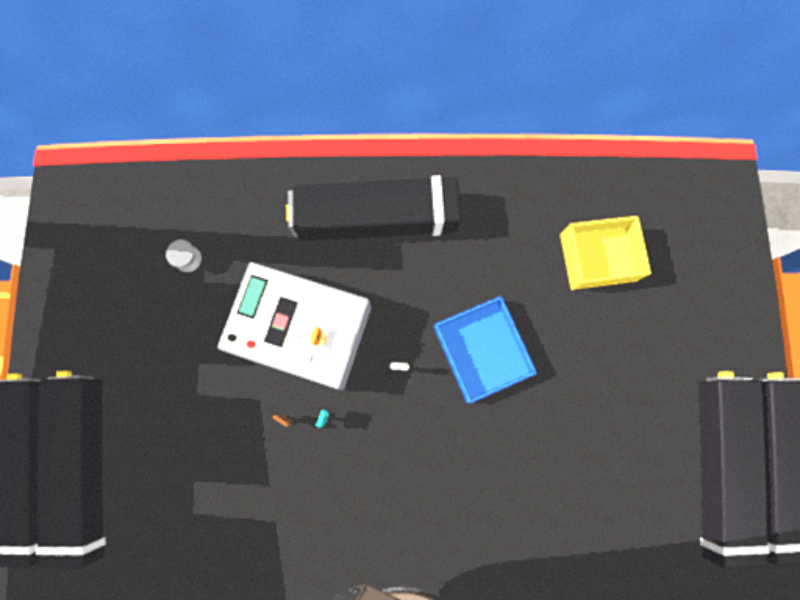

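View pics/b.png

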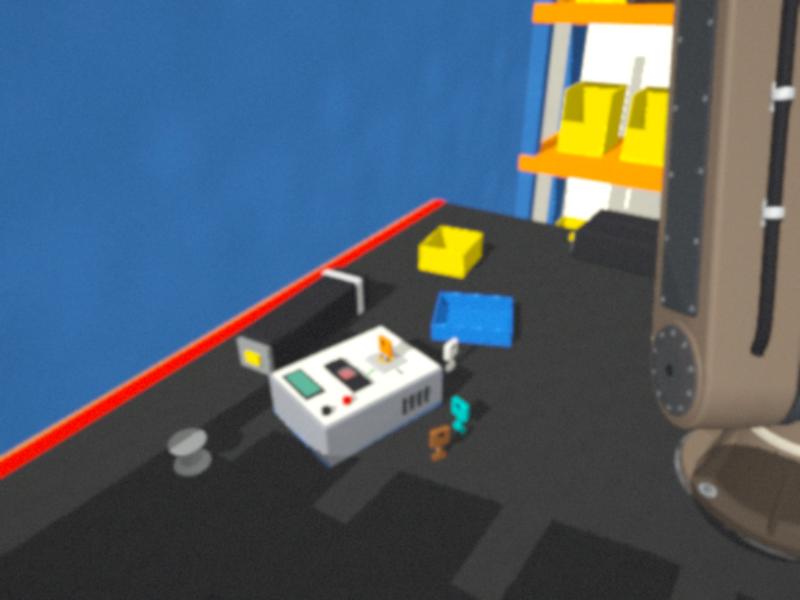

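The top view shows the orange key in the lock at (318,337) on the 800x600 picture. The window, dark with red, is at (281,321), the tray at (486,350), the bin at (605,252), the pack at (375,207) and the spool at (183,256).
Things that could be taken for the key: orange at top (318,337) / side (386,348), in the lock; brown at top (282,420) / side (438,440); teal at top (322,418) / side (460,412); white at top (400,366) / side (451,352). I choose the orange one in the lock.

```bash
python3 - <<'E'
from h import *
a=vision.capture("top");b=vision.capture("side")
def hsv(c): return cv2.cvtColor(c["img"],cv2.COLOR_RGB2HSV)
H=hsv(a)
# console top
m=((H[...,1]<40)&(H[...,2]>190)).astype(np.uint8)
m[:150]=0;m[260:]=0;m[:,:130]=0;m[:,245:]=0
m=cv2.morphologyEx(m,cv2.MORPH_CLOSE,np.ones((15,15)))
cn=max(cv2.findContours(m,0,2)[0],key=cv2.contourArea)
P=onz(a,cn[:,0].astype(float),0.08)[:,:2]
print("console",cv2.minAreaRect((P*1000).astype(np.float32)))
m=cv2.inRange(H,(98,120,90),(118,255,255));m[:180]=0
cn=max(cv2.findContours(m,0,2)[0],key=cv2.contourArea)
P=onz(a,cn[:,0].astype(float),0.034)[:,:2]; print("tray",cv2.minAreaRect((P*1000).astype(np.float32)))
for n,c,box in(("top",a,(190,225,190,230)),("side",b,(205,235,235,265))):
    h=hsv(c);m=cv2.inRange(h,(8,150,150),(22,255,255));k=np.zeros_like(m);k[box[0]:box[1],box[2]:box[3]]=1;m=m*k
    v,u=np.nonzero(m);uv=[u.mean(),v.mean()];o,d=ray(c,[uv]);print(n,uv,len(u),"at z=.111",onz(c,[uv],.111))
    if n=="top": L=[(o,d[0])]
    else: L.append((o,d[0]))
(o1,d1),(o2,d2)=L
s=np.linalg.lstsq(np.c_[d1,-d2],o2-o1,rcond=None)[0];print(o1+s[0]*d1,o2+s[1]*d2)
# window
print("win px",onz(a,[[281*.64,321*.64]],.086))
i=np.hstack([cv2.resize(a["img"][180:240,170:240],(400,343),interpolation=2),cv2.resize(b["img"][190:250,215:285],(400,343),interpolation=2)])
cv2.imwrite("pics/c.png",i[:,:,::-1]);print(o1)
E
```

```text
console ((571.7182006835938, 178.97064208984375), (218.7822723388672, 158.87991333007812), 71.61678314208984)
tray ((530.3981323242188, -152.25547790527344), (154.25369262695312, 137.84463500976562), 22.461652755737305)
top [np.float64(203.04), np.float64(215.12)] 25 at z=.111 [[0.54569758 0.13108872 0.111     ]]
side [np.float64(246.44594594594594), np.float64(221.6216216216216)] 74 at z=.111 [[0.54277098 0.13900928 0.111     ]]
[0.5464084  0.13193223 0.10531321] [0.54734079 0.1324212  0.10550228]
win px [[0.57488744 0.19651806 0.086     ]]
[0.43620817 0.00115934 0.98695918]
```

View pics/c.png

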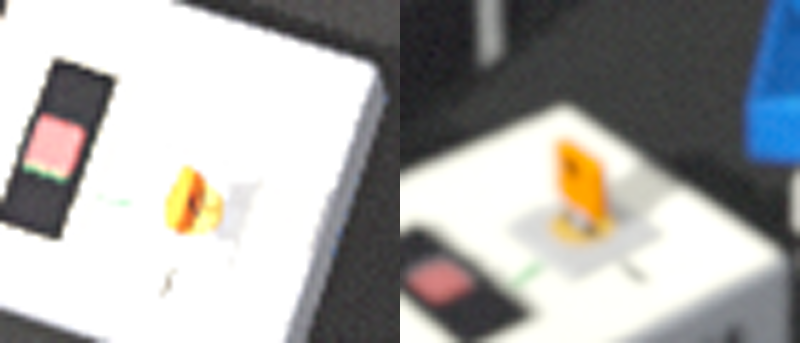

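The crop confirms the choice: an orange bow standing in the lock plate with a brass plug, bow width pointing roughly towards image up. The window is red, and the two estimates of the lock agree at about (0.547, 0.132).

```bash
python3 - <<'E'
from h import *
s=telemetry.get_state();print(s["tcp_pos"],s["eef_rot"],s["joints"],s["time_s"],s["gripper_width"])
from scipy.spatial.transform import Rotation as R
print(R.from_euler("xyz",s["eef_rot"],degrees=True).as_matrix().round(3))
E
```

```text
[ 0.20244707 -0.64362907  0.22598194] [ 1.79942819e+02 -5.58807148e-03 -1.62544330e+02] [-5.60308662e+01  2.05758047e+01  6.54302472e-01 -1.15847991e-02
 -7.01349085e+01 -1.65095245e+01] 0.2 0.08744306074256826
[[-0.954 -0.3   -0.   ]
 [-0.3    0.954  0.001]
 [ 0.     0.001 -1.   ]]
```

Request:
move_arm(
  plan=[
    [0,0.023,0.0517,0,0,0,9.6],
    [0,0.023,0.0517,0,0,0,9.6],
    [0,0.023,0.0517,0,0,0,9.6],
    [0,0.023,0.0517,0,0,0,9.6],
    [0,0.023,0.0517,0,0,0,9.6],
    [0,0.023,0.0517,0,0,0,9.6],
    [0,0.023,0.0517,0,0,0,9.6],
    [0,0.023,0.0517,0,0,0,9.6],
    [0,0.023,0.0517,0,0,0,9.6],
    [0,0.023,0.0517,0,0,0,9.6],
    [0,0.023,0.0517,0,0,0,9.6],
    [0,0.023,0.0517,0,0,0,9.6],
    [0,0.023,0.0517,0,0,0,9.6],
    [0,0.023,0.0517,0,0,0,9.6],
    [0,0.023,0.0517,0,0,0,9.6],
    [0,0,0,0,0,0,0],
    [0,0,0,0,0,0,0],
  ],
  force=20,
)

```text
time_s: 2.33
tcp_pos: [0.5472, 0.1317, 0.2261]
eef_rot: [180.0, 0.0, -18.5]
contact_force: [-0.6, -0.2, -0.4]
gripper_width: 0.0435
gripper_force: 0.0
```

```bash
python3 - <<'E'
from h import *
s=telemetry.get_state();print(s["tcp_pos"],s["eef_rot"],s["joints"],s["time_s"],s["gripper_width"])
c=vision.capture("wrist");np.savez("w.npz",**c);cv2.imwrite("pics/d.png",cv2.resize(c["img"],(800,600))[:,:,::-1])
E
```

```text
[0.54716717 0.13170507 0.22605587] [ 1.79952032e+02  4.61377031e-02 -1.85432105e+01] [ 3.34545334e+01  1.00852549e+01 -1.37014008e+01 -7.45205318e-03
 -6.62795491e+01  3.80052771e+01] 2.325 0.043523509882192286
```

View pics/d.png

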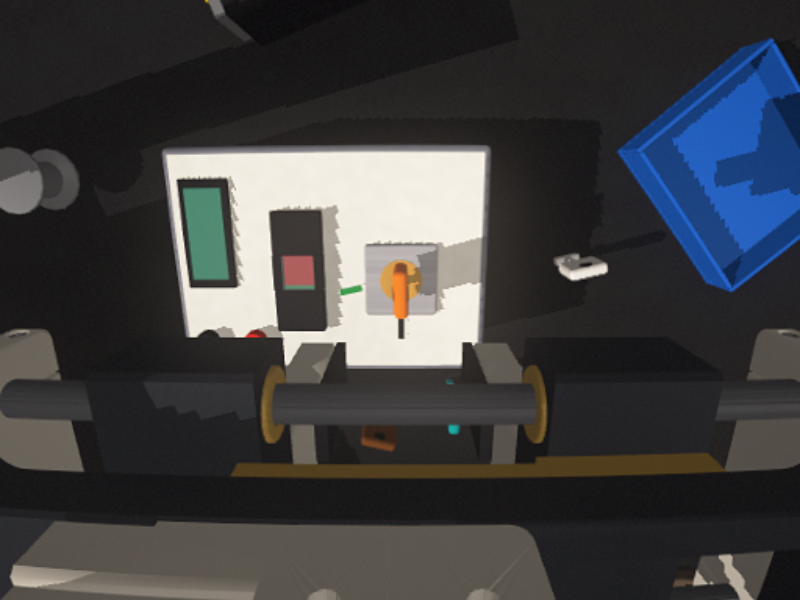

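The wrist view shows the key at (400,290) on the lock plate, which is centred at about (401,279). The bow looks parallel to the plate's sides, the window at (298,272) is red, and the fingers straddle the key's line.

```bash
python3 - <<'E'
from h import *
c=dict(np.load("w.npz"));k=.64
print("plate",onz(c,[[401*k,279.5*k]],.086))
print("plate corners",onz(c,np.array([[365,245],[438,244],[437,314],[366,315]])*k,.086))
print("window",onz(c,[[298*k,272*k]],.086))
H=cv2.cvtColor(c["img"],cv2.COLOR_RGB2HSV);m=cv2.inRange(H,(5,200,200),(14,255,255));m[:160]=0;m[215:]=0;m[:,:240]=0;m[:,275:]=0
v,u=np.nonzero(m);print(len(u),u.min()/k,u.max()/k,v.min()/k,v.max()/k)
for zz in(.126,): 
  P=onz(c,np.c_[u,v].astype(float),zz);
  print(P.mean(0),cv2.minAreaRect((P[:,:2]*1000).astype(np.float32)))
Q=dep(c,np.c_[u,v]);t=Q[np.abs(Q[:,2]-.126)<.005];print("depth top",len(t),t.mean(0),t.min(0),t.max(0))
E
```

```text
plate [[0.54808873 0.13226034 0.086     ]]
plate corners [[0.57837397 0.14756107 0.086     ]
 [0.56339934 0.10088668 0.086     ]
 [0.51652224 0.11630078 0.086     ]
 [0.53168076 0.16367157 0.086     ]]
window [[0.57557796 0.19734834 0.086     ]]
165 393.75 404.6875 273.4375 317.1875
[0.5479457  0.13370281 0.126     ] ((548.228515625, 133.51263427734375), (6.407814979553223, 27.41207504272461), 75.70689392089844)
depth top 165 [0.54786012 0.13373625 0.12567833] [0.53456787 0.12809282 0.12282245] [0.56150981 0.13934699 0.12830502]
```

Request:
move_arm(
  plan=[
    [0,0.0008,0.0007,-0.03,0,0,0.3],
    [0,0,0,-0.03,0,0,0],
    [0,0,0,-0.03,0,0,0],
    [0,0,0,-0.025,0,0,0],
    [0,0,0,-0.016,0,0,0],
    [0,0,0,0,0,0,0],
    [-0.5,0,0,0,0,0,0],
    [-0.7,0,0,0,0,0,0],
    [-1,0,0,0,0,0,0],
    [-1,0,0,0,0,0,0],
    [-1,0,0,0,0,0,0],
    [-1,0,0,0,0,0,0],
  ],
  force=45,
)

```text
time_s: 3.88
tcp_pos: [0.5487, 0.1328, 0.0958]
eef_rot: [-180.0, -0.0, -18.2]
contact_force: [-0.7, 2.9, 1.5]
gripper_width: 0.0088
gripper_force: 45.0
```

Request:
move_arm(
  plan=[
    [-1,-0.0005,-0.0006,0,0,0,-4],
    [-1,0,0,0,0,0,-4],
    [-1,0,0,0,0,0,-4],
    [-1,0,0,0,0,0,-4],
    [-1,0,0,0,0,0,-4],
    [-1,0,0,0,0,0,-4],
    [-1,0,0,0,0,0,-4],
    [-1,0,0,0,0,0,-4],
    [-1,0,0,0,0,0,-4],
    [-1,0,0,0,0,0,-4],
  ],
)

```text
time_s: 5.12
tcp_pos: [0.5482, 0.132, 0.0959]
eef_rot: [-180.0, -0.0, -58.3]
contact_force: [0.5, 2.6, 2.8]
gripper_width: 0.0086
gripper_force: 45.0
```

```bash
python3 - <<'E'
from h import *
s=telemetry.get_state();print(s["contact_force"],s["moment"],s["eef_rot"],s["gripper_width"])
E
```

```text
[0.52849148 2.57084972 2.76194389] [0.69228996 0.25159025 0.04762527] [-1.79951872e+02 -4.82697945e-03 -5.83476575e+01] 0.008627014019914095
```

Request:
move_arm(
  plan=[
    [-1,0,0,0,0,0,-4],
    [-1,0,0,0,0,0,-4],
    [-1,0,0,0,0,0,-4],
    [-1,0,0,0,0,0,-4],
    [-1,0,0,0,0,0,-4],
    [-1,0,0,0,0,0,-4],
    [-1,0,0,0,0,0,-4],
    [-1,0,0,0,0,0,-4],
    [-1,0,0,0,0,0,-4],
    [-1,0,0,0,0,0,-3],
    [-1,0,0,0,0,0,0],
    [-1,0,0,0,0,0,0],
  ],
)

```text
time_s: 6.62
tcp_pos: [0.5473, 0.1319, 0.0958]
eef_rot: [180.0, -0.0, -97.2]
contact_force: [-3.6, 2.0, 4.9]
gripper_width: 0.0092
gripper_force: 45.0
```

```bash
python3 - <<'E'
from h import *
s=telemetry.get_state();print(s["contact_force"],s["moment"],s["eef_rot"],s["gripper_width"])
for n in("top","side","wrist"):
  c=vision.capture(n); 
  if n!="wrist": save(c,"e_"+n+".png")
  else: np.savez("w.npz",**c);w=c["img"]
  if n=="side": b=c["img"][190:270,170:285]
cv2.imwrite("pics/e.png",np.hstack([cv2.resize(b,(400,278)),cv2.resize(w,(371,278))])[:,:,::-1])
E
```

```text
[-3.55442593  2.0290194   4.87620041] [1.05530216 1.6185611  0.0463339 ] [ 1.79954564e+02 -4.75587583e-03 -9.72273382e+01] 0.009169576361416187
```

View pics/e.png

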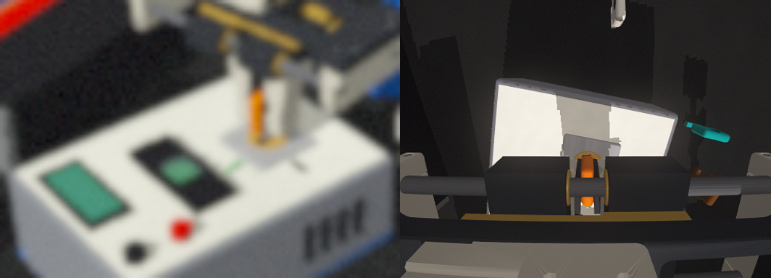

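The side view shows the window at (180,168) fully green with the key gripped at about 79°. I nudge on to the stop, then turn back.

Request:
move_arm(
  plan=[
    [-1,0,0,0,0,0,-1.5],
    [-1,0,0,0,0,0,-1.5],
    [-1,0,0,0,0,0,0],
    [-1,0,0,0,0,0,4],
    [-1,0,0,0,0,0,5],
    [-1,0,0,0,0,0,5],
    [-1,0,0,0,0,0,5],
    [-1,0,0,0,0,0,5],
    [-1,0,0,0,0,0,5],
    [-1,0,0,0,0,0,5],
    [-1,0,0,0,0,0,5],
    [-1,0,0,0,0,0,5],
    [-1,0,0,0,0,0,5],
    [-1,0,0,0,0,0,5],
    [-1,0,0,0,0,0,5],
    [-1,0,0,0,0,0,5],
    [-1,0,0,0,0,0,5],
    [-1,0,0,0,0,0,5],
  ],
)

```text
time_s: 9.02
tcp_pos: [0.5491, 0.1324, 0.0959]
eef_rot: [-179.9, -0.1, -26.1]
contact_force: [2.4, 2.4, -0.8]
gripper_width: 0.0088
gripper_force: 45.0
```

```bash
python3 - <<'E'
from h import *
s=telemetry.get_state();print(s["contact_force"],s["moment"],s["eef_rot"],s["tcp_pos"])
E
```

```text
[ 2.36227037  2.4344001  -0.7855482 ] [ 0.85911984 -1.19460964 -0.10352533] [-1.79882332e+02 -9.11205540e-02 -2.60590152e+01] [0.54907681 0.13241052 0.09590441]
```

Request:
move_arm(
  plan=[
    [-1,0,0,0,0,0,4],
    [-1,0,0,0,0,0,4],
    [-1,0,0,0,0,0,2],
    [-1,0,0,0,0,0,0],
    [-1,0,0,0,0,0,0],
  ],
)

```text
time_s: 9.65
tcp_pos: [0.5492, 0.1327, 0.0959]
eef_rot: [-179.9, -0.1, -16.2]
contact_force: [4.1, 4.1, -2.0]
gripper_width: 0.0089
gripper_force: 45.0
```

```bash
python3 - <<'E'
from h import *
s=telemetry.get_state();print(s["contact_force"],s["moment"],s["eef_rot"],s["tcp_pos"])
E
```

```text
[ 4.1386462   4.13271254 -1.98680193] [ 1.32550624 -1.54013671 -0.10525088] [-1.79878627e+02 -1.18066947e-01 -1.62449698e+01] [0.54918461 0.1326642  0.09593171]
```

Request:
move_arm(
  plan=[
    [-1,0.0007,0.0007,0,0,0,-1.5],
    [-1,0,0,0,0,0,0],
    [-1,0,0,0.002,0,0,0],
    [-1,0,0,0.002,0,0,0],
    [-1,0,0,0,0,0,0],
  ],
)

```text
time_s: 10.28
tcp_pos: [0.5481, 0.1326, 0.0994]
eef_rot: [-180.0, 0.0, -17.7]
contact_force: [-0.9, 4.8, -0.2]
gripper_width: 0.0089
gripper_force: 45.0
```

```bash
python3 - <<'E'
from h import *
s=telemetry.get_state();print(s["contact_force"],s["moment"],s["eef_rot"],s["tcp_pos"])
E
```

```text
[-0.89215404  4.79212233 -0.16077642] [ 1.80764717 -0.0883576  -0.0535015 ] [-1.79998385e+02  4.00687521e-02 -1.77462562e+01] [0.54810913 0.13258806 0.09940867]
```

Request:
move_arm(
  plan=[
    [-1,0,0.0003,0.003,0,0,0],
    [-1,0,0,0.003,0,0,0],
    [-1,0,0,0.004,0,0,0],
    [-1,0,0,0.004,0,0,0],
    [-1,0,0,0.005,0,0,0],
    [-1,0,0,0.005,0,0,0],
    [-1,0,0,0,0,0,0],
  ],
)

```text
time_s: 11.15
tcp_pos: [0.5488, 0.1328, 0.1241]
eef_rot: [-180.0, -0.0, -17.7]
contact_force: [0.7, -0.2, 0.0]
gripper_width: 0.0087
gripper_force: 45.0
```

```bash
python3 - <<'E'
from h import *
s=telemetry.get_state();print(s["contact_force"],s["moment"],s["eef_rot"],s["tcp_pos"])
b=vision.capture("side");cv2.imwrite("pics/f.png",cv2.resize(b["img"][170:270,170:320],(750,500))[:,:,::-1])
E
```

```text
[ 0.7463773  -0.23473658  0.01861579] [-0.06791732  0.22779715 -0.02677775] [-1.79966823e+02 -3.46133829e-02 -1.77343949e+01] [0.54879822 0.13281394 0.12412608]
```

View pics/f.png

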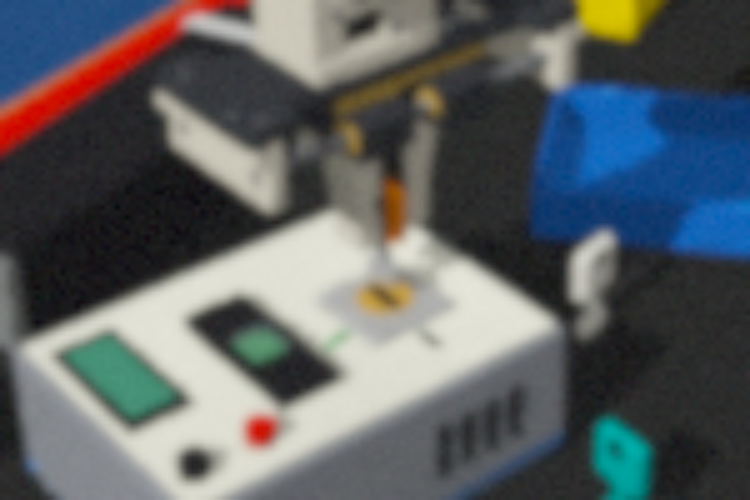

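The key is clear of the lock: the shank and bit hang free below the fingers, above the plug at (385,297), which is at home. The window at (260,345) is green. Next I carry it to the tray.

Request:
move_arm(
  plan=[
    [-1,0,0,0.015,0,0,0],
    [-1,0,0,0.015,0,0,0],
    [-1,0,-0.02,0,0,0,0],
    [-1,-0.003,-0.04,0,0,0,0],
    [-1,-0.003,-0.04,0,0,0,0],
    [-1,-0.003,-0.04,0,0,0,0],
    [-1,-0.003,-0.04,0,0,0,0],
    [-1,-0.003,-0.04,0,0,0,0],
    [-1,-0.003,-0.04,0,0,0,0],
    [-1,-0.001,-0.025,0,0,0,0],
    [-1,0,0,0,0,0,0],
    [-1,0,0,-0.03,0,0,0],
    [-1,0,0,-0.03,0,0,0],
    [-1,0,0,-0.03,0,0,0],
    [-1,0,0,-0.015,0,0,0],
    [-1,0,0,-0.01,0,0,0],
    [-1,0,0,0,0,0,0],
    [-1,0,0,0,0,0,0],
  ],
)

```text
time_s: 13.45
tcp_pos: [0.5302, -0.1522, 0.0394]
eef_rot: [-180.0, -0.1, -17.7]
contact_force: [0.2, 0.4, 0.4]
gripper_width: 0.0088
gripper_force: 45.0
```

```bash
python3 - <<'E'
from h import *
s=telemetry.get_state();print(s["contact_force"],s["moment"],s["eef_rot"],s["tcp_pos"])
b=vision.capture("side");a=vision.capture("top");cv2.imwrite("pics/g.png",np.hstack([cv2.resize(b["img"][160:240,260:360],(400,320)),cv2.resize(a["img"][160:280,250:400],(400,320))])[:,:,::-1])
E
```

```text
[0.24753295 0.42070214 0.38285965] [-0.0763638  0.1340178 -0.0159573] [-1.79978452e+02 -7.81031774e-02 -1.77227536e+01] [ 0.53023915 -0.15222808  0.03941406]
```

View pics/g.png

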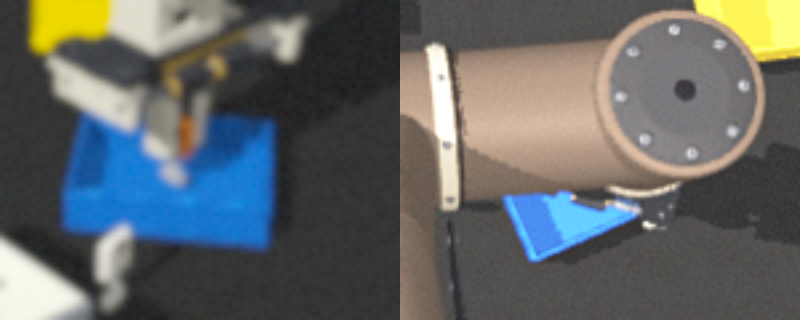

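The side view shows the key over the middle of the tray, near (185,150), and nothing is touching. I lower the last millimetres, let go gently and withdraw.

Request:
move_arm(
  plan=[
    [-1,0,0,-0.004,0,0,0],
    [-1,0,0,-0.003,0,0,0],
    [-1,0,0,0,0,0,0],
    [-0.6,0,0,0,0,0,0],
    [-0.4,0,0,0,0,0,0],
    [-0.4,0,0,0,0,0,0],
    [-0.4,0,0,0,0,0,0],
    [-0.4,0,0,0.01,0,0,0],
    [-0.4,0,0,0.02,0,0,0],
    [-0.4,0,0,0.04,0,0,0],
    [-0.4,0,0,0.04,0,0,0],
    [-0.4,0,0,0.04,0,0,0],
    [-0.4,-0.05,0,0.03,0,0,0],
    [-0.4,-0.05,0,0.02,0,0,0],
    [-0.4,0,0,0,0,0,0],
    [-0.4,0,0,0,0,0,0],
    [-0.4,0,0,0,0,0,0],
  ],
  force=10,
)

```text
time_s: 15.68
tcp_pos: [0.43, -0.1522, 0.2312]
eef_rot: [180.0, 0.0, -17.7]
contact_force: [0.1, 0.2, -0.5]
gripper_width: 0.0264
gripper_force: 0.0
```

```bash
python3 - <<'E'
from h import *
s=telemetry.get_state();print(s["contact_force"],s["tcp_pos"])
b=vision.capture("side");w=vision.capture("wrist");cv2.imwrite("pics/i.png",np.hstack([cv2.resize(b["img"][160:260,180:340],(400,250)),cv2.resize(w["img"],(400,300))[:250]])[:,:,::-1])
E
```

```text
[ 0.06272101  0.20374175 -0.52650775] [ 0.42997253 -0.15223613  0.23118235]
```

View pics/i.png

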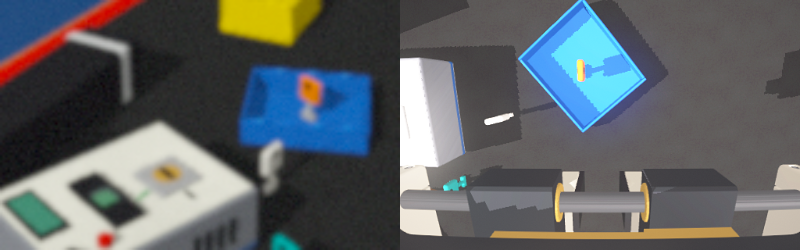

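The key stands in the middle of the tray (side view (312,95), wrist view (580,70)). The tray is flat, the window is green at (103,197), the plug is at home, and the robot is clear.

```bash
python3 -c "
from plant import workorder; print(workorder.close_job())"
```

```text
the job is handed in; nothing more can be done
None
```

The tester is reset with its window green, the key was turned back home and pulled out, it now stands in the blue tray, and the job is handed in (no verdict was returned).

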